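# Load the tape unwinder and start its brake bolt

### The job

Set up the tape unwinder: put the roll of brown tape on the upright spindle so that it sits flat on the turntable, and let go of it. Then take the red grip of the cranked brake bolt and turn it backward (counter-clockwise seen from above) until you feel it drop into the mouth of its thread, let it go down into the thread, and wind it forward (clockwise) one full turn. Finish while still holding the red grip, the bolt at rest; leave the orange carton, the glass tube and the screwdriver alone.

Things in the scene. Friction and masses are not known exactly. Their poses are not given: they have to be found in the camera images.
- roll_mid (a point): Loose roll of brown paper tape, a ring 60 mm across and 45 mm tall with a 28 mm hole right through, 0.1 kg, standing on the table with its hole upright. The point is its centre, half-way up; its z axis is the axis of the hole.
- seat (a point): Where the roll goes: centre of the top of the round aluminium turntable (84 mm across, 21 mm above the table, does not turn). The steel spindle, 22 mm in diameter with a tapered tip, rises 64 mm from it. The seated roll's centre is 22.5 mm above this point. The unwinder's grey base plate (100 x 300 x 15 mm) is bolted down; the point's y axis runs along it from the spindle to the bolt.
- bolt_axis (a point): Point on the bolt's upright axis, in the centre of the top of the blue boss (64 x 64 mm, 60 mm above the table), 180 mm from the spindle along the plate. The fixed thread is inside this boss, out of sight.
- grip_mid (a point): Centre of the bolt crank's red upright grip, 45 mm from the bolt's axis: round, 22 mm in diameter, 52 mm tall. It spins freely on its pin, so it can be carried round the circle without turning the hand. At the start its centre is 128 mm, its top 154 mm and the steel crank arm below it 101 mm above the table; all sink with the bolt. Bolt and crank together weigh 0.47 kg.
- bolt_turn (a joint): Angle of the bolt (rad): grows forward (clockwise from above); at 0 the crank points along seat's x axis; zero is not the mouth. The bolt's lug first rests on a flat ring. Its mouth, a hidden gap about 0.7 rad wide that ends at a hard stop, begins 0.6 to 2.6 rad backward from the start. Forward from the start leads only to the stop's other side. Turning takes 1 to 2 N at the grip.
- bolt_depth (a joint): How far the bolt has sunk (m): 0 on the flat ring, about 0.010 once dropped in the mouth, then 0.010 more per turn forward, with 2 mm of play. It moves freely up and down: a hand gripping firmly carries its weight over the mouth (4 to 8 N more downward pull, no drop) and must let it down 10 mm there; wound forward without that, it does not enter the thread.
- crank_grip: The same red grip as a body; its origin is on its axis at its lower end, 26 mm below grip_mid.
- carton_mid (a point): Bystander: loose upright orange and black carton, 50 x 50 x 110 mm; the point is its centre. Leave it.
- tube_mid (a point): Bystander: loose glass radio tube on a black base, standing, 34 mm across, 74 mm tall; the point is half-way up. Leave it.
- driver: Bystander: loose screwdriver with a green handle, 190 mm long, 26 mm thick, lying along its x axis (handle to -x); the origin is under its middle. Leave it.
There are look-alikes about, which are no part of the job. There is more than one size of the part that bears roll_mid; the job needs the largest.

How it is judged:
By the outcome, as a careful person would: the job done as asked, in the order asked, and still so for the second after the job is handed in, while the arm keeps its last pose, push and grip.
It also fails if it takes over 61 s, if anything falls off the work surface, if the arm or the gripper's body presses on something with over 40 N, if the wrist force passes 120 N, or if a joint passes its speed limit or range.

### The arm

A 6-joint arm with a two-finger parallel gripper is mounted at the origin on the work surface. World frame = base frame: x ahead of the robot, y to its left, z up, the work surface at z = 0. Lengths are in mm, angles in rad, forces in N, time in s.
With the tool pointing down it reaches from about 275 to 1000 mm from the base axis. Payload 8.4 kg.
Tool frame: the origin (TCP) lies midway between the tips of the shut fingers; the grasp point (between the pads) lies 19 mm behind it; z points along the fingers, y is the line along which they close (so a half turn about z gives the same grasp; the last joint's range is limited). The gripper opens to 85 mm and grips with 20 to 120 N. Pads are 22 mm wide; open, the fingers measure 114 mm over their backs; the gripper's body (76 mm by 85 mm) begins 54 mm behind the grasp point. The pads swing forward as they close: fully open they stand 13 mm farther back than shut.
Start: joints at [1.303, 0.353, 1.633, -0, 1.155, -0.002], TCP at [164.174, 603.054, 231.281] pointing down, gripper open.
Joint ranges: [-2.63, 2.63], [-0.92, 2.1], [0.06, 2.66], [-1.3, 4.44], [0, 2.69], [-3.02, 3.02]. Speed limits (rad/s): [2.22, 2.22, 2.79, 3.14, 3.14, 3.14].

### API

Orientations are given as [roll, pitch, yaw] about the fixed x, y, z axes, in that order (R = Rz(yaw) Ry(pitch) Rx(roll)).
In Python, from rig import r gives the robot as it stands.
- The arm moves only by the shell command python3 -m inch 'ROWS' [OPENING] [FORCE]. ROWS is JSON, a list that holds one entry, the list of rows, each a list of 6 numbers: the shift along the tool's x, y, z scaled (see below), then the turn, a rotation vector about the tool's x, y, z scaled (see below). In form: [[[tx, ty, tz, wx, wy, wz], ...]]. A call has 1 to 8 rows; each row is the pose to reach, as a shift and turn from the pose commanded when the call began, along the tool's axes at that moment, turning the shorter way round; what a row does not reach only later rows make up. The controller multiplies each number of a shift by 20 cm and each number of a turn by pi rad. A row lasts 1/12 s, in which the tool goes at most 41.7 mm and 7.16 degrees, less where a joint would pass 70% of its speed; a pose out of reach is approached as far as the arm can. A call with a number of a shift or a turn outside -1 to 1 is refused whole. A call with a gripper value outside its range is refused whole. OPENING is the gripper's target within -1 to 1 (fully open at 1, half-way at 0, shut at -1), set as the call begins (- or left out, the last holds). The fingers move at their own pace and stop on an object; FORCE is the grip in N (left out, the last holds). Time passes only in rows, so rows that repeat a pose let the fingers close. It gives the time, the measured TCP pose, the force, the opening and the grip force at its end, in the units of the state.
- r.sense(): the state, without advancing time (a new reading comes with each control period).
- r.grab_frame(name): name is "scene" or "top" or "wrist"; returns the picture (480x640x3 uint8, red, green, blue); there is no depth.
- r.camera_info(name): a dict with "K" (3x3 intrinsics, pixels), "distortion" ([k1, k2, p1, p2, k3] as OpenCV has them; the pictures are not rectified), "rvec" (rotation vector, rad) and "tvec" (3), from world to camera coordinates, as OpenCV has them; the wrist camera has in their place "mount" (4x4, takes a point from camera to tool coordinates, whose origin is the TCP and whose axes are the flange's). Camera axes: x right, y down, z forward; pixel columns grow to the right and rows downward; lengths in mm; the calibration is good to about 2 mm. A picture is of the moment at which its call begins: read the wrist's pose just before it. camera_info takes no time and is no camera call.
- r.sign_off(): hands the job in; it is judged then, once.
The state is a dict: "clock": time; "qpos": joint angles; "qvel": joint speeds; "joint_efforts": joint torques, N m; "eef_pos": TCP position; "tcp_rot": TCP orientation; "contact_force": force on the tool from outside, world axes, zero at the start; "wrist_torque": the same for the moment, N m; "opening": opening from 0.0 (shut) to 1.0 (fully open); "grasp_force": force on a finger pad.
Only numpy, scipy, OpenCV 4.12 (cv2) and the standard library are available. Lean on these libraries where they do the work, as an engineer would, in place of code of your own. Each camera call takes 0.05 s, during which the arm holds its last target. There are 200 camera calls.

## Working session

There is one attempt and no reset: what is moved stays moved. The work goes in short steps, Python scripts to look and compute and a shell command to move; the robot and the scene stay as the last step left them, time stands still between calls to the robot, and variables do not carry over. Pictures are saved under pics/ and viewed, at most 10 in all, crops included, and the job is handed in when it is done.

```bash
ls; mkdir -p pics
python3 - <<'E'
from rig import r
import cv2,numpy as np
for n in("scene","top"):
    cv2.imwrite(f"pics/{n}0.png",r.grab_frame(n)[:,:,::-1])
for n in("scene","top","wrist"):print(n,r.camera_info(n))
print(r.sense())
E
```

```text
pics
scene {'K': array([[491.26943773,   0.        , 322.38848535],
       [  0.        , 491.26943773, 246.88240231],
       [  0.        ,   0.        ,   1.        ]]), 'distortion': array([0.0015721, 0.       , 0.       , 0.       , 0.       ]), 'rvec': array([ 2.09224762,  0.52823935, -0.30932755]), 'tvec': array([-545.8223611 ,  -53.12943891, 1465.03080164])}
top {'K': array([[563.91675006,   0.        , 313.93084036],
       [  0.        , 563.91675006, 239.35038493],
       [  0.        ,   0.        ,   1.        ]]), 'distortion': array([0.06151694, 0.        , 0.        , 0.        , 0.        ]), 'rvec': array([ 2.16453728, -2.21756242,  0.08618155]), 'tvec': array([  66.44082305,  593.2244431 , 1413.60863133])}
wrist {'K': array([[368.88988949,   0.        , 326.3891305 ],
       [  0.        , 368.88988949, 245.75933877],
       [  0.        ,   0.        ,   1.        ]]), 'distortion': array([-0.06795712,  0.        ,  0.        ,  0.        ,  0.        ]), 'mount': array([[ 2.76571300e-04, -9.62461799e-01, -2.71417040e-01,
         6.91406521e+01],
       [ 9.999995
[... 229 characters left out ...]
00e+00]])}
{'clock': 0.1, 'qpos': array([ 1.30263529e+00,  3.53587662e-01,  1.63404965e+00, -3.92856760e-06,
        1.15516827e+00, -2.42346875e-03]), 'qvel': array([-0.00112251, -0.00064416, -0.00262216,  0.00086921,  0.00052402,
       -0.00033644]), 'joint_efforts': array([ 1.78250360e-03, -6.06356263e+01, -3.42821395e+01,  5.39440646e-05,
        3.95593568e-03,  6.82258064e-05]), 'eef_pos': array([164.04455269, 602.66132623, 230.63558726]), 'tcp_rot': array([-3.14037971e+00,  6.52657513e-07,  2.87585667e+00]), 'contact_force': array([ 0.04770692, -0.88236813, -0.02140493]), 'wrist_torque': array([-0.01503923, -0.02335646, -0.03352933]), 'grasp_force': 0.0, 'opening': 1.000268050173606}
```

View pics/scene0.png

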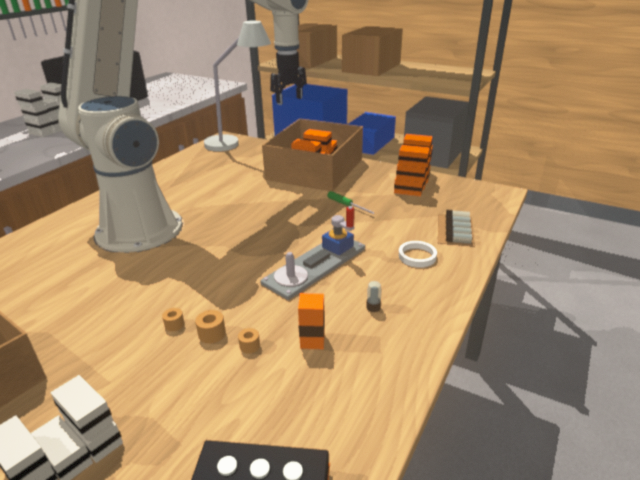

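View pics/top0.png

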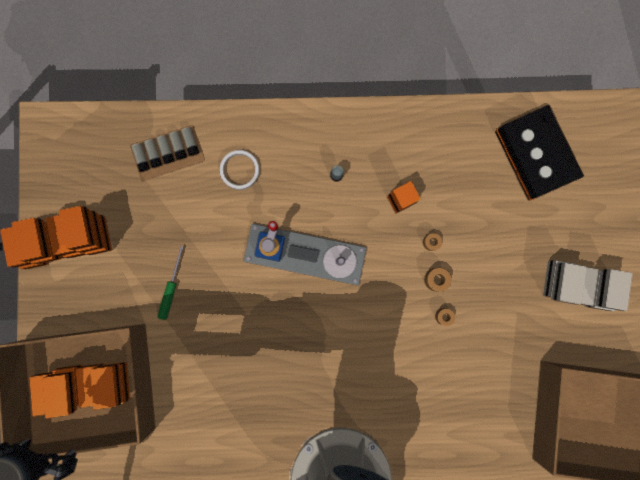

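The scene picture shows the plate in the middle, the red grip at (350,217), and three brown rolls at (173,320), (210,327) and (249,341). In the top view the rolls are at (433,241), (438,279) and (446,317). The middle one looks largest, so I'll confirm it in a crop.

```bash
cat > h.py <<'E'
from rig import r
import cv2,numpy as np
from scipy.spatial.transform import Rotation as Ro
def cam(n,s=None):
    c=r.camera_info(n)
    if n=="wrist":
        s=s or r.sense(); T=np.eye(4);T[:3,:3]=Ro.from_euler('xyz',s['tcp_rot']).as_matrix();T[:3,3]=s['eef_pos']
        W=T@c['mount']; R=W[:3,:3];o=W[:3,3]
    else:
        R=cv2.Rodrigues(c['rvec'])[0].T; o=-R@c['tvec']
    return c['K'],c['distortion'],R,o
def ray(n,uv,s=None):
    K,d,R,o=cam(n,s); p=cv2.undistortPoints(np.array([[uv]],float),K,d)[0,0]
    return o,R@np.array([p[0],p[1],1])
def plane(n,uv,z,s=None):
    o,v=ray(n,uv,s); return o+v*(z-o[2])/v[2]
def proj(n,P,s=None):
    K,d,R,o=cam(n,s); return cv2.projectPoints(np.array([P],float),cv2.Rodrigues(R.T)[0],-R.T@o,K,d)[0][0,0]
def blob(m,box=None):
    m=m.astype(np.uint8)
    if box is not None:
        q=np.zeros_like(m);x0,y0,x1,y1=box;q[y0:y1,x0:x1]=m[y0:y1,x0:x1];m=q
    k,l,st,ce=cv2.connectedComponentsWithStats(m); i=1+np.argmax(st[1:,4]); return ce[i],st[i],l==i
def totool(d,s=None):
    s=s or r.sense(); return Ro.from_euler('xyz',s['tcp_rot']).as_matrix().T@np.array(d)/200
E
python3 - <<'E'
from h import *
im=cv2.imread('pics/top0.png');hsv=cv2.cvtColor(im,cv2.COLOR_BGR2HSV)
g=cv2.resize(im[190:340,230:480],(800,480),interpolation=cv2.INTER_CUBIC);cv2.imwrite('pics/c1.png',g)
for n,uv in(('A',(433,241)),('B',(438.5,279)),('C',(446,317))):print(n,plane('top',uv,45), hsv[int(uv[1])-8,int(uv[0])])
for (x0,y0,x1,y1) in((420,225,448,255),(422,262,458,298),(432,302,462,332)):
    m=(hsv[:,:,1]>125)&(hsv[:,:,2]>60)&(hsv[:,:,0]<18); c,st,_=blob(m,(x0,y0,x1,y1));print('roll',c,st)
m=(hsv[:,:,1]<45)&(hsv[:,:,2]>130);c,st,_=blob(m,(310,235,365,285));print('tt',c,st,plane('top',st[:2]+st[2:4]/2,21))
m=(hsv[:,:,0]>105)&(hsv[:,:,0]<130)&(hsv[:,:,1]>100);c,st,l=blob(m,(240,220,300,270));b=cv2.minAreaRect(np.argwhere(l)[:,::-1].astype(np.float32));print('boss',b,plane('top',b[0],60))
m=((hsv[:,:,0]<6)|(hsv[:,:,0]>172))&(hsv[:,:,1]>120);c,st,l=blob(m,(255,210,290,245));print('red',c,st,plane('top',c,154))
E
```

```text
A [ 581.72624868 -244.65253222   45.        ] [ 15 141 119]
B [ 486.9067921 -254.4787135   45.       ] [ 15 148 150]
C [ 393.05198767 -268.94600647   45.        ] [ 15 149 137]
roll [432.20930233 241.3255814 ] [423 233  20  18 258]
roll [437.75890985 279.09224319] [424 266  28  26 477]
roll [445.01574803 316.38976378] [435 308  20  18 254]
tt [338.36647727 262.39204545] [323 245  33  33 704] [536.79549845 -11.33356508  21.        ]
boss ((269.4048767089844, 245.94390869140625), (25.77208137512207, 25.422863006591797), 12.094757080078125) [578.24373854 162.7071276   60.        ]
red [272.60714286 225.875     ] [268 221  10  10  56] [618.875195   148.01010637 154.        ]
```

View pics/c1.png

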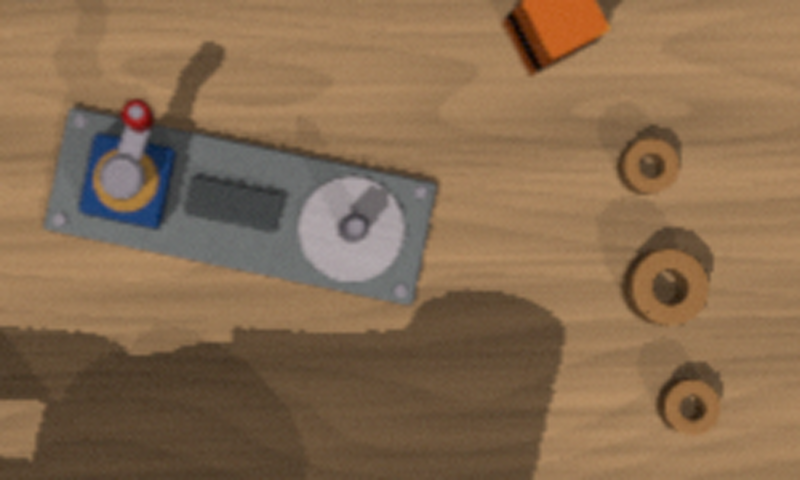

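The largest of the three rolls is the middle one, at crop (669,287) and top-view (438,279). The other two are clearly smaller look-alikes. Roll ≈ (487,-255), seat ≈ (537,-11), bolt ≈ (578,163), grip ≈ (619,148). I'm moving above the roll now.

```bash
python3 -m inch '[[[-0.67,-0.93,0.04,0,0,0],[-0.67,-0.93,0.04,0,0,0],[-0.67,-0.93,0.04,0,0,0],[-0.67,-0.93,0.04,0,0,0],[-0.67,-0.93,0.04,0,0,0],[-0.67,-0.93,0.04,0,0,0]]]' 1 40
python3 -m inch '[[[-0.67,-0.93,0.04,0,0,0],[-0.67,-0.93,0.04,0,0,0],[-0.67,-0.93,0.04,0,0,0],[-0.67,-0.93,0.04,0,0,0],[-0.67,-0.93,0.04,0,0,0],[-0.67,-0.93,0.04,0,0,0]]]'
python3 -m inch '[[[-0.67,-0.93,0.04,0,0,0],[-0.67,-0.93,0.04,0,0,0],[-0.67,-0.93,0.04,0,0,0],[-0.67,-0.93,0.04,0,0,0],[-0.67,-0.93,0.04,0,0,0],[-0.67,-0.93,0.04,0,0,0]]]'
python3 -m inch '[[[-0.67,-0.93,0.04,0,0,0],[-0.67,-0.93,0.04,0,0,0],[-0.67,-0.93,0.04,0,0,0],[-0.67,-0.93,0.04,0,0,0],[-0.67,-0.93,0.04,0,0,0],[-0.67,-0.93,0.04,0,0,0],[-0.67,-0.93,0.04,0,0,0]]]'
python3 - <<'E'
from h import *
s=r.sense();im=r.grab_frame('wrist')[:,:,::-1];cv2.imwrite('pics/w1.png',im)
print(s['eef_pos'],s['tcp_rot'],s['qpos'],proj('wrist',(487,-255,45),s))
E
```

```text
clock: 0.6
eef_pos: [244.7, 384.1, 222.5]
tcp_rot: [-3.139, 0.0, 2.875]
contact_force: [0.3, 0.4, -0.6]
opening: 1.0
grasp_force: 0.0
clock: 1.1
eef_pos: [325.1, 170.3, 215.0]
tcp_rot: [-3.14, 0.0, 2.875]
contact_force: [0.3, 0.3, 0.5]
opening: 0.997
grasp_force: 0.0
clock: 1.6
eef_pos: [406.5, -44.6, 207.3]
tcp_rot: [-3.141, 0.001, 2.874]
contact_force: [-0.4, 1.1, 0.4]
opening: 1.004
grasp_force: 0.0
clock: 2.18
eef_pos: [487.2, -259.6, 198.8]
tcp_rot: [-3.141, 0.001, 2.873]
contact_force: [-0.6, 0.3, 0.9]
opening: 1.0
grasp_force: 0.0
[ 487.17011332 -259.64830505  198.77465275] [-3.14054544e+00  1.07074415e-03  2.87293432e+00] [-4.91906790e-01  2.74414984e-01  1.82389018e+00 -9.08209749e-04
  1.04201165e+00 -1.79358655e+00] [330.41538983 227.00868677]
```

View pics/w1.png

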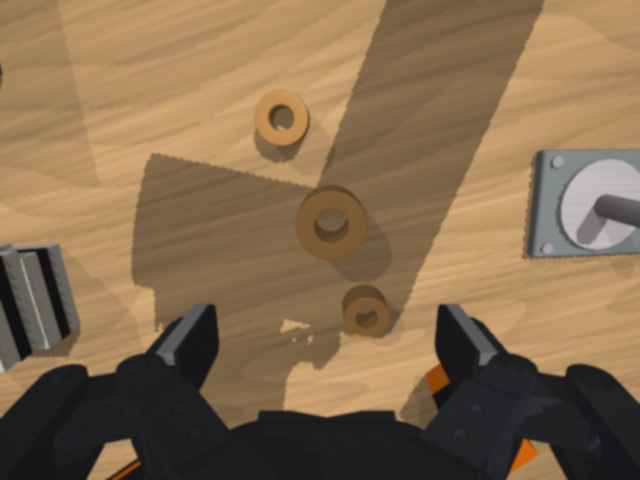

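The wrist view shows the roll's top face centred at about (331,226), against a prediction of (330,227). That confirms it at (487,-254.5), with the smaller rolls at (282,118) and (366,312) well clear of the fingers. I'll go down and grip it.

```bash
python3 -m inch '[[[0.007,0.027,0.3,0,0,0],[0.007,0.027,0.5,0,0,0],[0.007,0.027,0.7,0,0,0],[0.007,0.027,0.85,0,0,0],[0.007,0.027,0.95,0,0,0],[0.007,0.027,0.95,0,0,0]]]' 1 40
python3 -m inch '[[[0,0,0,0,0,0],[0,0,0,0,0,0],[0,0,0,0,0,0],[0,0,0,0,0,0],[0,0,0,0,0,0],[0,0,0,0,0,0]]]' -1 40
```

```text
clock: 2.73
eef_pos: [482.0, -246.9, 4.7]
tcp_rot: [3.139, -0.009, 2.877]
contact_force: [-1.6, 0.6, 0.2]
opening: 1.001
grasp_force: 0.0
clock: 3.23
eef_pos: [487.4, -250.6, 11.5]
tcp_rot: [-3.141, 0.003, 2.876]
contact_force: [0.4, 2.2, 10.0]
opening: 0.696
grasp_force: 44.0
```

```bash
python3 -m inch '[[[0,0,-0.1,0,0,0],[0,0,-0.3,0,0,0],[0,0,-0.5,0,0,0],[0,0,-0.65,0,0,0],[0,0,-0.65,0,0,0]]]' -1 40
python3 -m inch '[[[0.037,0.15,0,0,0,0],[0.037,0.35,0,0,0,0],[0.037,0.55,0,0,0,0],[0.037,0.7,0,0,0,0],[0.037,0.8,0,0,0,0],[0.037,0.8,0,0,0,0],[0.037,0.8,0,0,0,0]]]' -1 40
python3 - <<'E'
from h import *
s=r.sense();im=r.grab_frame('wrist')[:,:,::-1];cv2.imwrite('pics/w2.png',im)
print(s['eef_pos'],s['tcp_rot'],s['opening'],s['contact_force'])
print(plane('top',(340.9,261.3),85))
for P in((537,-11,21),(537,-11,85)):print(proj('wrist',P,s))
E
```

```text
clock: 3.65
eef_pos: [489.7, -252.0, 146.8]
tcp_rot: [-3.139, 0.011, 2.876]
contact_force: [0.7, -0.9, -1.3]
opening: 0.699
grasp_force: 43.8
clock: 4.23
eef_pos: [521.1, -92.9, 139.8]
tcp_rot: [-3.142, 0.001, 2.878]
contact_force: [-0.1, -0.4, -1.5]
opening: 0.7
grasp_force: 43.8
[521.13560356 -92.92523007 139.82690094] [-3.14150685e+00  1.05886441e-03  2.87814699e+00] 0.6998961160655511 [-0.09225035 -0.35755181 -1.53353631]
[535.38990253 -11.20753803  85.        ]
[438.1254784  231.62970452]
[470.77364254 258.19733404]
```

View pics/w2.png

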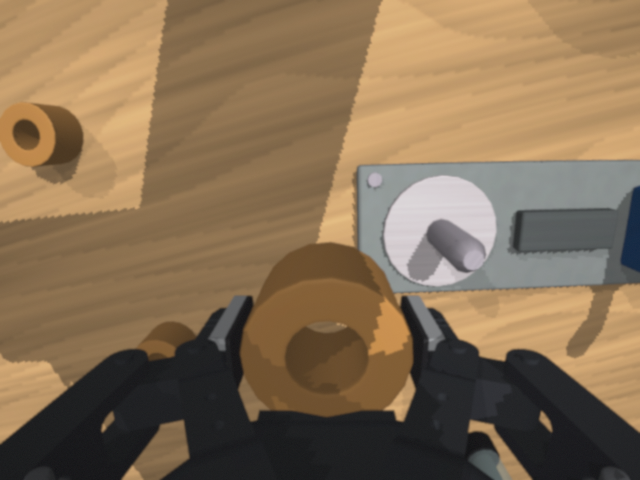

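The wrist view shows the roll held level with its hole rim centred at about (327,358), the turntable at (440.5,231.5) and the spindle tip at (471,259). I'll compute the offset from these.

Run:
```python
from h import *
s=r.sense();z=s['eef_pos'][2]+33.5
c=plane('wrist',(327.5,358),z,s);e=[plane('wrist',p,z,s) for p in((285,358),(369,358),(327,322),(327,395),(242,345),(414,345))]
t=plane('wrist',(471,259),85,s);u=plane('wrist',(440.5,231.5),21,s)
print(s['eef_pos'],c,t,u);print(np.round(e,1))
print(totool(t-c,s),totool(np.array([537,-10.3,0])-s['eef_pos'],s))
```

```text
[520.88012998 -93.76104747 139.68370765] [522.42205623 -92.63103695 173.18370765] [537.26866369 -11.85505844  85.        ] [537.11309362 -10.17787617  21.        ]
[[ 518.7 -106.6  173.2]
 [ 526.1  -79.   173.2]
 [ 509.3  -89.3  173.2]
 [ 536.9  -96.7  173.2]
 [ 510.2 -119.1  173.2]
 [ 525.3  -63.3  173.2]]
[0.03431267 0.40934309 0.44079422] [0.03186738 0.42402879 0.69829251]
```

```bash
python3 -m inch '[[[0.036,0.15,0,0,0,0],[0.036,0.3,0,0,0,0],[0.036,0.414,0,0,0,0],[0.036,0.414,0,0,0,0],[0.036,0.414,0,0,0,0],[0.036,0.414,0,0,0,0]]]' -1 40
python3 -m inch '[[[0,0,0.08,0,0,0],[0,0,0.15,0,0,0],[0,0,0.19,0,0,0],[0,0,0.23,0,0,0],[0,0,0.27,0,0,0],[0,0,0.3,0,0,0],[0,0,0.3,0,0,0],[0,0,0.3,0,0,0]]]' -1 40
python3 - <<'E'
from h import *
s=r.sense();im=r.grab_frame('wrist')[:,:,::-1];cv2.imwrite('pics/w3.png',im[200:480,100:600])
print(s['eef_pos'],s['contact_force'],s['wrist_torque'])
E
```

```text
clock: 4.78
eef_pos: [535.4, -13.2, 139.3]
tcp_rot: [-3.141, -0.0, 2.875]
contact_force: [0.7, -0.9, -0.7]
opening: 0.697
grasp_force: 43.9
clock: 5.45
eef_pos: [535.6, -12.0, 79.1]
tcp_rot: [-3.141, -0.001, 2.876]
contact_force: [0.5, 0.5, -1.0]
opening: 0.699
grasp_force: 43.9
[535.58119795 -12.04053945  79.10825895] [ 0.47928553  0.49286196 -1.03451037] [ 0.00288246 -0.00623829  0.01953595]
```

View pics/w3.png

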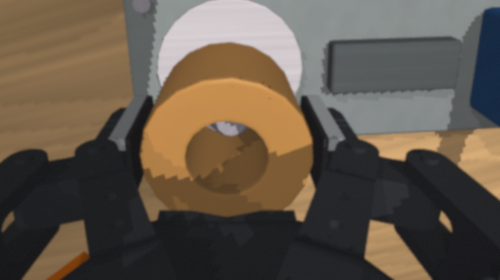

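The spindle tip shows inside the hole at crop (230,128), with no contact force, so I'll continue down.

```bash
python3 -m inch '[[[0,0,0.05,0,0,0],[0,0,0.1,0,0,0],[0,0,0.15,0,0,0],[0,0,0.19,0,0,0],[0,0,0.215,0,0,0],[0,0,0.225,0,0,0],[0,0,0.225,0,0,0]]]' -1 40
python3 -m inch '[[[0,0,0.005,0,0,0],[0,0,0.01,0,0,0],[0,0,0.01,0,0,0]]]' -1 40
```

```text
clock: 6.08
eef_pos: [535.2, -11.9, 33.5]
tcp_rot: [-3.141, -0.001, 2.876]
contact_force: [-0.6, 0.2, -0.7]
opening: 0.697
grasp_force: 43.9
clock: 6.33
eef_pos: [536.1, -11.9, 32.6]
tcp_rot: [3.141, 0.001, 2.876]
contact_force: [0.6, 0.3, -0.7]
opening: 0.701
grasp_force: 43.9
```

```bash
python3 -m inch '[[[0,0,0.006,0,0,0],[0,0,0.012,0,0,0],[0,0,0.012,0,0,0]]]' -1 40
python3 -m inch '[[[0,0,0,0,0,0],[0,0,0,0,0,0],[0,0,0,0,0,0],[0,0,0,0,0,0],[0,0,0,0,0,0]]]' 1 40
python3 -m inch '[[[0,0,-0.2,0,0,0],[0,0,-0.4,0,0,0],[0,0,-0.6,0,0,0],[0,0,-0.8,0,0,0],[0,0,-0.83,0,0,0],[0,0,-0.83,0,0,0]]]' 1 40
python3 - <<'E'
from h import *
s=r.sense();im=r.grab_frame('wrist')[:,:,::-1];t=r.grab_frame('scene')[:,:,::-1]
print(s['eef_pos'])
S=cv2.resize(t[190:300,240:400],(640,440),interpolation=cv2.INTER_CUBIC)
W=cv2.resize(im,(160,120)); cv2.imwrite('pics/m4.png',S); cv2.imwrite('pics/w4.png',im)
E
```

```text
clock: 6.58
eef_pos: [536.1, -11.9, 32.4]
tcp_rot: [3.141, 0.001, 2.876]
contact_force: [-9.2, 0.4, 32.1]
opening: 0.698
grasp_force: 46.5
clock: 7.0
eef_pos: [535.6, -11.9, 29.7]
tcp_rot: [-3.142, -0.0, 2.876]
contact_force: [-0.8, -0.5, 0.6]
opening: 0.995
grasp_force: 0.0
clock: 7.5
eef_pos: [537.7, -12.0, 198.9]
tcp_rot: [3.14, 0.006, 2.876]
contact_force: [0.1, 0.5, 0.3]
opening: 0.998
grasp_force: 0.0
[537.68651815 -11.98151996 198.92945691]
```

View pics/w4.png

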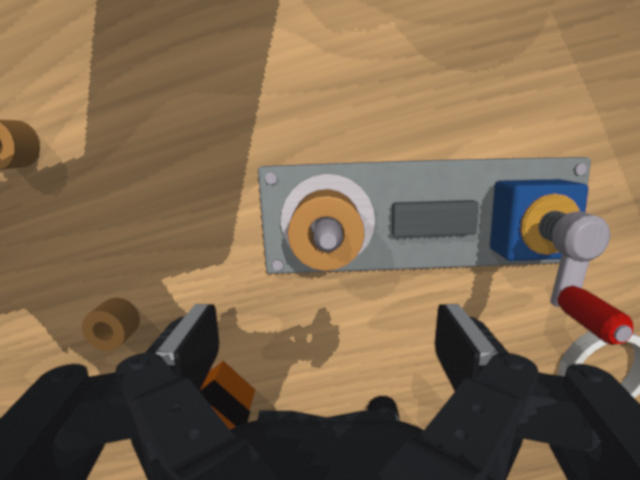

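View pics/m4.png

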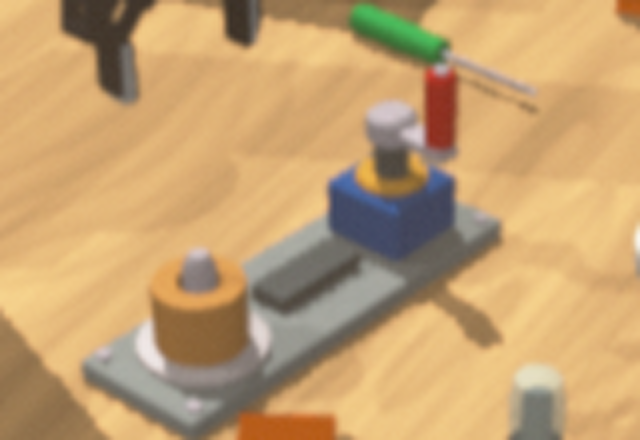

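The roll sits flat on the turntable with the spindle through it, at wrist (327,232). The red grip's top is at about (622,333) and the hub is beside it at (582,237).

Run:
```python
from h import *
s=r.sense();im=cv2.imread('pics/w4.png')
print('grip top',plane('wrist',(623.5,332),154,s))
# triangulate grip centre: top + scene views of red
for n in('scene','top'):
    f=r.grab_frame(n)[:,:,::-1];hsv=cv2.cvtColor(f,cv2.COLOR_BGR2HSV)
    m=((hsv[:,:,0]<5)|(hsv[:,:,0]>172))&(hsv[:,:,1]>130)
    box=(335,195,365,235) if n=='scene' else (255,210,290,245)
    c,st,_=blob(m,box);print(n,c,st)
    if n=='scene':a=ray(n,c)
A=a
b=ray('top',(272,226.5))
for nm,uv,z in(('top',(272.5,226),154),):print(plane(nm,uv,z))
print('scene at z128',plane('scene',c if False else (350,217),128))
h=(582,236);print([plane('wrist',h,z,s) for z in(110,118,125)])
print('boss corners top centre',plane('wrist',(539.5,219),60,s),'ring',plane('wrist',(552,224),62,s))
d=np.array([578.2-537.2,162.7+10.5]);print(d/np.linalg.norm(d),np.linalg.norm(d),np.array([537.2,-10.5])+180*d/np.linalg.norm(d))
```

```text
grip top [615.6598653  148.65190652 154.        ]
scene [349.21428571 212.04761905] [347 208   6  10  42]
top [272.56862745 226.09803922] [268 221  10  10  51]
[618.5916655  148.26247167 154.        ]
scene at z128 [624.29663587 147.12496035 128.        ]
[array([568.68335171, 155.22952334, 110.        ]), array([565.17999613, 150.03489774, 118.        ]), array([562.11456   , 145.48960034, 125.        ])]
boss corners top centre [567.29460943 154.26584515  60.        ] ring [573.26034006 162.74972187  62.        ]
[0.23035438 0.97310681] 177.9866287112602 [578.6637889  164.65922531]
```

```bash
python3 -m inch '[[[-0.08,0.2,0,0,0,0],[-0.12,0.4,0,0,0,0],[-0.17,0.6,0,0,0,0],[-0.176,0.8,0,0,0,0],[-0.176,0.877,0,0,0,0],[-0.176,0.877,0,0,0,0],[-0.176,0.877,0,0,0,0]]]' 1 40
python3 - <<'E'
from h import *
r.grab_frame('wrist')
s=r.sense();im=r.grab_frame('wrist')[:,:,::-1];cv2.imwrite('pics/w5.png',im)
print(s['eef_pos'],s['tcp_rot'],s['contact_force'],proj('wrist',(617.5,148.5,154),s),proj('wrist',(578.5,164,60),s))
E
```

```text
clock: 8.28
eef_pos: [614.6, 148.2, 193.8]
tcp_rot: [-3.139, -0.003, 2.878]
contact_force: [-0.5, 0.4, -0.1]
opening: 1.0
grasp_force: 0.0
[614.5140359  147.31333614 194.22929517] [-3.13964413e+00 -2.57164879e-03  2.87648718e+00] [-0.42382216  0.71196299 -0.25284087] [327.95012295 282.41346606] [333.98974943 184.17388762]
```

View pics/w5.png

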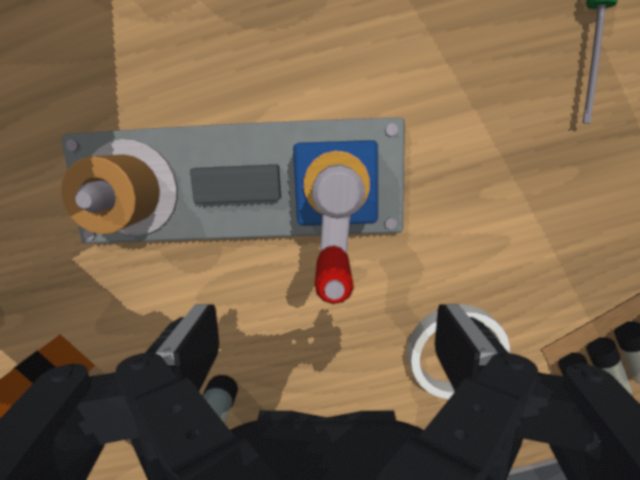

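The grip's top disc is at about (334.5,287), the boss at (336,182), and the bolt hub at (338,191) beside it.

Run:
```python
from h import *
s=r.sense();f=cv2.imread('pics/w5.png');hsv=cv2.cvtColor(f,cv2.COLOR_BGR2HSV)
m=((hsv[:,:,0]<6)|(hsv[:,:,0]>172))&(hsv[:,:,1]>120);c,st,l=blob(m,(300,220,370,330));print(c,st)
g=plane('wrist',(334.5,st[1]+st[3]-18),154,s);print('g',g,'inner disc',plane('wrist',(334.5,290),154,s))
m=(hsv[:,:,0]>105)&(hsv[:,:,0]<130)&(hsv[:,:,1]>100);c,st,l=blob(m,(280,130,390,240));b=plane('wrist',st[:2]+st[2:4]/2,60,s);print(st,'b',b,plane('wrist',(336,182),60,s))
print(s['eef_pos'],totool(g-s['eef_pos'],s)); d=(g-b)[:2];print(d,np.hypot(*d),np.degrees(np.arctan2(d[1],d[0])))
```

```text
[332.88753582 272.19197708] [ 315  246   38   57 1396]
g [620.17176042 150.92704697 154.        ] inner disc [622.94528387 150.19051532 154.        ]
[ 294  141   84   84 2920] b [578.32962904 165.21375945  60.        ] [577.6112657  165.40439447  60.        ]
[614.64459965 146.79872572 194.68778609] [-0.02164248  0.02751315  0.20335152]
[ 41.84213138 -14.28671248] 44.21395834099303 -18.85212301794839
```

```bash
python3 -m inch '[[[-0.025,0.023,0,0,0,0],[-0.025,0.023,0.1,0,0,0],[-0.025,0.023,0.22,0,0,0],[-0.025,0.023,0.32,0,0,0],[-0.025,0.023,0.37,0,0,0],[-0.025,0.023,0.37,0,0,0]]]' 1 40
python3 -m inch '[[[0,0,0,0,0,0],[0,0,0,0,0,0],[0,0,0,0,0,0],[0,0,0,0,0,0],[0,0,0,0,0,0],[0,0,0,0,0,0],[0,0,0,0,0,0],[0,0,0,0,0,0]]]' -1 40
```

```text
clock: 8.88
eef_pos: [620.4, 149.9, 119.6]
tcp_rot: [-3.14, -0.003, 2.875]
contact_force: [0.1, -0.2, 0.4]
opening: 1.0
grasp_force: 0.0
clock: 9.55
eef_pos: [622.3, 151.3, 122.6]
tcp_rot: [3.141, 0.001, 2.876]
contact_force: [0.1, -1.0, 5.6]
opening: 0.24
grasp_force: 39.2
```

```bash
cat > arc.py <<'E'
import numpy as np,sys
a,b,st=map(float,sys.argv[1:4]);R=45;th0=np.radians(-19.3)
p=lambda f:R*np.array([np.cos(th0+f-2.876),np.cos(th0+f-2.876+np.pi/2)])/200
for f in np.arange(a,b-1e-6*np.sign(st),st):print(f"{f:.2f}->{f+st:.2f}",np.round(p(f+st/2)-p(f),3),np.round(p(f+st)-p(f),3))
E
python3 arc.py 0 3.4 0.2
python3 - <<'E'
from h import *
f=[]
for i in range(4):
    r.grab_frame('wrist');s=r.sense();f.append(np.r_[s['contact_force'],s['eef_pos']])
print(np.round(f,1))
E
```

```text
0.00->0.20 [-0.     0.022] [0.001 0.045]
0.20->0.40 [0.004 0.022] [0.01  0.044]
0.40->0.60 [0.008 0.021] [0.019 0.041]
0.60->0.80 [0.012 0.019] [0.026 0.036]
0.80->1.00 [0.016 0.016] [0.033 0.03 ]
1.00->1.20 [0.019 0.013] [0.038 0.023]
1.20->1.40 [0.021 0.009] [0.042 0.015]
1.40->1.60 [0.022 0.004] [0.044 0.006]
1.60->1.80 [ 0.022 -0.   ] [ 0.045 -0.003]
1.80->2.00 [ 0.022 -0.005] [ 0.043 -0.011]
2.00->2.20 [ 0.021 -0.009] [ 0.04 -0.02]
2.20->2.40 [ 0.018 -0.013] [ 0.036 -0.027]
2.40->2.60 [ 0.016 -0.016] [ 0.029 -0.034]
2.60->2.80 [ 0.012 -0.019] [ 0.022 -0.039]
2.80->3.00 [ 0.008 -0.021] [ 0.014 -0.043]
3.00->3.20 [ 0.004 -0.022] [ 0.005 -0.045]
3.20->3.40 [-0.001 -0.022] [-0.004 -0.045]
[[ 2.000e-01 -1.000e+00  5.300e+00  6.223e+02  1.514e+02  1.226e+02]
 [-3.000e-01 -4.000e-01  5.300e+00  6.223e+02  1.514e+02  1.226e+02]
 [ 7.000e-01  1.000e-01  6.200e+00  6.223e+02  1.513e+02  1.225e+02]
 [-7.000e-01 -9.000e-01  7.300e+00  6.223e+02  1.513e+02  1.226e+02]]
```

```bash
python3 -m inch '[[[0,0.022,0,0,0,0],[0.001,0.045,0,0,0,0],[0.001,0.045,0,0,0,0],[0.001,0.045,0,0,0,0]]]' 
python3 -m inch '[[[0.004,0.022,0,0,0,0],[0.010,0.044,0,0,0,0],[0.010,0.044,0,0,0,0],[0.010,0.044,0,0,0,0]]]'
python3 -m inch '[[[0.008,0.021,0,0,0,0],[0.019,0.041,0,0,0,0],[0.019,0.041,0,0,0,0],[0.019,0.041,0,0,0,0]]]'
```

```text
clock: 10.08
eef_pos: [624.2, 160.4, 122.3]
tcp_rot: [3.141, 0.0, 2.876]
contact_force: [-0.7, -0.9, 6.5]
opening: 0.239
grasp_force: 40.0
clock: 10.42
eef_pos: [624.2, 169.5, 122.2]
tcp_rot: [3.141, -0.0, 2.876]
contact_force: [-3.5, -0.2, 7.8]
opening: 0.24
grasp_force: 40.4
clock: 10.75
eef_pos: [622.5, 178.3, 122.1]
tcp_rot: [3.141, -0.001, 2.876]
contact_force: [-3.9, -0.3, 7.7]
opening: 0.238
grasp_force: 40.8
```

```bash
python3 -m inch '[[[0.012,0.019,0,0,0,0],[0.026,0.036,0,0,0,0],[0.026,0.036,0,0,0,0],[0.026,0.036,0,0,0,0]]]' 
python3 -m inch '[[[0.016,0.016,0,0,0,0],[0.033,0.03,0,0,0,0],[0.033,0.03,0,0,0,0],[0.033,0.03,0,0,0,0]]]'
python3 -m inch '[[[0.019,0.013,0,0,0,0],[0.038,0.023,0,0,0,0],[0.038,0.023,0,0,0,0],[0.038,0.023,0,0,0,0]]]'
```

```text
clock: 11.08
eef_pos: [619.1, 186.4, 122.1]
tcp_rot: [-3.141, -0.001, 2.876]
contact_force: [-4.0, -1.5, 7.4]
opening: 0.24
grasp_force: 40.9
clock: 11.42
eef_pos: [614.2, 193.6, 122.0]
tcp_rot: [-3.141, -0.001, 2.876]
contact_force: [-5.5, -2.0, 9.9]
opening: 0.239
grasp_force: 41.0
clock: 11.75
eef_pos: [607.8, 200.0, 121.9]
tcp_rot: [-3.14, -0.002, 2.876]
contact_force: [-4.8, -3.3, 8.3]
opening: 0.238
grasp_force: 41.0
```

```bash
python3 -m inch '[[[0.021,0.009,0,0,0,0],[0.042,0.015,0,0,0,0],[0.042,0.015,0,0,0,0],[0.042,0.015,0,0,0,0]]]' 
python3 -m inch '[[[0.022,0.004,0,0,0,0],[0.044,0.006,0,0,0,0],[0.044,0.006,0,0,0,0],[0.044,0.006,0,0,0,0]]]'
python3 -m inch '[[[0.022,0,0,0,0,0],[0.045,-0.003,0,0,0,0],[0.045,-0.003,0,0,0,0],[0.045,-0.003,0,0,0,0]]]'
```

```text
clock: 12.08
eef_pos: [600.7, 204.7, 122.1]
tcp_rot: [-3.14, -0.001, 2.876]
contact_force: [-3.6, -4.8, 9.7]
opening: 0.243
grasp_force: 41.1
clock: 12.42
eef_pos: [592.9, 208.0, 122.2]
tcp_rot: [-3.14, -0.0, 2.876]
contact_force: [-2.9, -6.9, 8.4]
opening: 0.246
grasp_force: 41.1
clock: 12.75
eef_pos: [584.1, 209.8, 122.1]
tcp_rot: [-3.14, -0.0, 2.876]
contact_force: [-1.3, -5.9, 7.9]
opening: 0.241
grasp_force: 41.1
```

```bash
python3 -m inch '[[[0.022,-0.005,0,0,0,0],[0.043,-0.011,0,0,0,0],[0.043,-0.011,0,0,0,0],[0.043,-0.011,0,0,0,0]]]' 
python3 -m inch '[[[0.021,-0.009,0,0,0,0],[0.04,-0.02,0,0,0,0],[0.04,-0.02,0,0,0,0],[0.04,-0.02,0,0,0,0]]]'
python3 -m inch '[[[0.018,-0.013,0,0,0,0],[0.036,-0.027,0,0,0,0],[0.036,-0.027,0,0,0,0],[0.036,-0.027,0,0,0,0]]]'
```

```text
clock: 13.08
eef_pos: [574.5, 209.6, 120.6]
tcp_rot: [-3.139, -0.002, 2.876]
contact_force: [-1.0, -4.9, -4.5]
opening: 0.238
grasp_force: 39.6
clock: 13.42
eef_pos: [566.0, 207.9, 120.6]
tcp_rot: [-3.14, -0.001, 2.876]
contact_force: [1.1, -5.5, -5.1]
opening: 0.242
grasp_force: 39.6
clock: 13.75
eef_pos: [558.0, 204.6, 120.8]
tcp_rot: [-3.14, -0.0, 2.876]
contact_force: [1.8, -5.4, -4.7]
opening: 0.241
grasp_force: 39.6
```

At 1.8–2.0 rad back, fz went from +8 to -4.5 N and z fell 1.5 mm, so the bolt is over the mouth. I'll return to mid-gap and let it down.

```bash
python3 -m inch '[[[-0.02,0.014,0,0,0,0],[-0.02,0.014,0,0,0,0],[-0.02,0.014,0,0,0,0]]]' 
python3 -m inch '[[[0,0,0.01,0,0,0],[0,0,0.02,0,0,0],[0,0,0.03,0,0,0],[0,0,0.035,0,0,0],[0,0,0.035,0,0,0],[0,0,0.035,0,0,0]]]'
python3 -m inch '[[[0,0,0.007,0,0,0],[0,0,0.012,0,0,0],[0,0,0.012,0,0,0]]]'
```

```text
clock: 14.0
eef_pos: [563.0, 206.8, 121.1]
tcp_rot: [-3.141, -0.0, 2.876]
contact_force: [3.2, -5.0, -4.6]
opening: 0.24
grasp_force: 39.6
clock: 14.5
eef_pos: [563.0, 206.8, 114.5]
tcp_rot: [-3.141, 0.0, 2.876]
contact_force: [2.2, -4.6, -4.7]
opening: 0.239
grasp_force: 39.6
clock: 14.75
eef_pos: [563.5, 207.2, 113.2]
tcp_rot: [3.141, 0.001, 2.876]
contact_force: [-0.0, -5.1, 3.8]
opening: 0.248
grasp_force: 40.7
```

```bash
python3 -m inch '[[[0,0,0.005,0,0,0],[0,0,0.005,0,0,0],[0,0,0.005,0,0,0],[0,0,0.005,0,0,0]]]'
python3 arc.py 2.27 -4.3 -0.3
```

```text
clock: 15.08
eef_pos: [563.8, 207.4, 112.9]
tcp_rot: [3.141, 0.002, 2.876]
contact_force: [-0.7, -4.6, 9.1]
opening: 0.243
grasp_force: 41.2
2.27->1.97 [-0.029  0.018] [-0.06   0.031]
1.97->1.67 [-0.033  0.008] [-0.066  0.012]
1.67->1.37 [-0.034 -0.002] [-0.067 -0.008]
1.37->1.07 [-0.032 -0.011] [-0.061 -0.028]
1.07->0.77 [-0.027 -0.02 ] [-0.05  -0.044]
0.77->0.47 [-0.02  -0.027] [-0.035 -0.057]
0.47->0.17 [-0.011 -0.032] [-0.017 -0.065]
0.17->-0.13 [-0.001 -0.034] [ 0.003 -0.067]
-0.13->-0.43 [ 0.009 -0.032] [ 0.023 -0.063]
-0.43->-0.73 [ 0.018 -0.028] [ 0.041 -0.053]
-0.73->-1.03 [ 0.026 -0.022] [ 0.055 -0.039]
-1.03->-1.33 [ 0.031 -0.013] [ 0.064 -0.021]
-1.33->-1.63 [ 0.034 -0.003] [ 0.067 -0.001]
-1.63->-1.93 [0.033 0.007] [0.065 0.019]
-1.93->-2.23 [0.03  0.016] [0.056 0.037]
-2.23->-2.53 [0.023 0.024] [0.043 0.052]
-2.53->-2.83 [0.015 0.03 ] [0.026 0.062]
-2.83->-3.13 [0.006 0.033] [0.006 0.067]
-3.13->-3.43 [-0.005  0.033] [-0.014  0.066]
-3.43->-3.73 [-0.014  0.031] [-0.033  0.059]
-3.73->-4.03 [-0.023  0.025] [-0.049  0.046]
-4.03->-4.33 [-0.029  0.017] [-0.06  0.03]
```

It has bottomed in the mouth, about 9–10 mm down. Now I'll wind forward.

```bash
python3 -m inch '[[[-0.029,0.018,0,0,0,0],[-0.06,0.031,0,0,0,0],[-0.06,0.031,0,0,0,0],[-0.06,0.031,0,0,0,0]]]' 
python3 -m inch '[[[-0.033,0.008,0.001,0,0,0],[-0.066,0.012,0.002,0,0,0],[-0.066,0.012,0.002,0,0,0],[-0.066,0.012,0.002,0,0,0]]]' 
python3 -m inch '[[[-0.034,-0.002,0.001,0,0,0],[-0.067,-0.008,0.0024,0,0,0],[-0.067,-0.008,0.0024,0,0,0],[-0.067,-0.008,0.0024,0,0,0]]]'
```

```text
clock: 15.42
eef_pos: [577.4, 210.0, 112.5]
tcp_rot: [3.141, 0.002, 2.876]
contact_force: [0.6, -5.5, 6.0]
opening: 0.241
grasp_force: 40.9
clock: 15.75
eef_pos: [590.4, 208.6, 111.9]
tcp_rot: [3.142, 0.001, 2.876]
contact_force: [0.5, -6.6, 6.3]
opening: 0.24
grasp_force: 41.0
clock: 16.08
eef_pos: [602.6, 203.5, 111.3]
tcp_rot: [-3.141, 0.001, 2.876]
contact_force: [-1.2, -6.0, 7.1]
opening: 0.239
grasp_force: 41.2
```

```bash
python3 -m inch '[[[-0.032,-0.011,0.001,0,0,0],[-0.061,-0.028,0.0024,0,0,0],[-0.061,-0.028,0.0024,0,0,0],[-0.061,-0.028,0.0024,0,0,0]]]' 
python3 -m inch '[[[-0.027,-0.02,0.001,0,0,0],[-0.05,-0.044,0.0024,0,0,0],[-0.05,-0.044,0.0024,0,0,0],[-0.05,-0.044,0.0024,0,0,0]]]' 
python3 -m inch '[[[-0.02,-0.027,0.001,0,0,0],[-0.035,-0.057,0.0024,0,0,0],[-0.035,-0.057,0.0024,0,0,0],[-0.035,-0.057,0.0024,0,0,0]]]' 
python3 -m inch '[[[-0.011,-0.032,0.001,0,0,0],[-0.017,-0.065,0.0024,0,0,0],[-0.017,-0.065,0.0024,0,0,0],[-0.017,-0.065,0.0024,0,0,0]]]'
```

```text
clock: 16.42
eef_pos: [612.9, 195.0, 110.9]
tcp_rot: [3.141, 0.001, 2.876]
contact_force: [-3.5, -5.3, 8.1]
opening: 0.241
grasp_force: 41.2
clock: 16.75
eef_pos: [620.3, 183.9, 110.6]
tcp_rot: [3.141, 0.001, 2.875]
contact_force: [-3.5, -2.1, 8.9]
opening: 0.242
grasp_force: 41.3
clock: 17.08
eef_pos: [624.2, 170.8, 110.0]
tcp_rot: [3.141, 0.001, 2.875]
contact_force: [-3.7, -3.1, 8.8]
opening: 0.242
grasp_force: 41.3
clock: 17.42
eef_pos: [624.1, 157.3, 109.5]
tcp_rot: [3.141, 0.001, 2.875]
contact_force: [-2.0, -1.2, 8.9]
opening: 0.24
grasp_force: 41.3
```

```bash
python3 -m inch '[[[-0.001,-0.034,0.001,0,0,0],[0.003,-0.067,0.0024,0,0,0],[0.003,-0.067,0.0024,0,0,0],[0.003,-0.067,0.0024,0,0,0]]]' 
python3 -m inch '[[[0.009,-0.032,0.001,0,0,0],[0.023,-0.063,0.0024,0,0,0],[0.023,-0.063,0.0024,0,0,0],[0.023,-0.063,0.0024,0,0,0]]]' 
python3 -m inch '[[[0.018,-0.028,0.001,0,0,0],[0.041,-0.053,0.0024,0,0,0],[0.041,-0.053,0.0024,0,0,0],[0.041,-0.053,0.0024,0,0,0]]]' 
python3 -m inch '[[[0.026,-0.022,0.001,0,0,0],[0.055,-0.039,0.0024,0,0,0],[0.055,-0.039,0.0024,0,0,0],[0.055,-0.039,0.0024,0,0,0]]]'
```

```text
clock: 17.75
eef_pos: [620.0, 144.5, 109.1]
tcp_rot: [3.141, 0.002, 2.875]
contact_force: [-2.7, -0.9, 9.3]
opening: 0.24
grasp_force: 41.3
clock: 18.08
eef_pos: [612.2, 133.5, 108.5]
tcp_rot: [3.141, 0.002, 2.875]
contact_force: [-1.4, -1.7, 10.1]
opening: 0.243
grasp_force: 41.4
clock: 18.42
eef_pos: [601.1, 125.0, 107.9]
tcp_rot: [-3.141, 0.001, 2.876]
contact_force: [-0.9, -3.5, 12.0]
opening: 0.243
grasp_force: 41.6
clock: 18.75
eef_pos: [588.5, 120.5, 107.7]
tcp_rot: [-3.141, 0.002, 2.876]
contact_force: [1.0, -3.7, 12.5]
opening: 0.238
grasp_force: 41.6
```

```bash
python3 -m inch '[[[0.031,-0.013,0.001,0,0,0],[0.064,-0.021,0.0015,0,0,0],[0.064,-0.021,0.0015,0,0,0],[0.064,-0.021,0.0015,0,0,0]]]' 
python3 -m inch '[[[0.034,-0.003,0.001,0,0,0],[0.067,-0.001,0.002,0,0,0],[0.067,-0.001,0.002,0,0,0],[0.067,-0.001,0.002,0,0,0]]]' 
python3 -m inch '[[[0.033,0.007,0.001,0,0,0],[0.065,0.019,0.002,0,0,0],[0.065,0.019,0.002,0,0,0],[0.065,0.019,0.002,0,0,0]]]' 
python3 -m inch '[[[0.03,0.016,0.001,0,0,0],[0.056,0.037,0.002,0,0,0],[0.056,0.037,0.002,0,0,0],[0.056,0.037,0.002,0,0,0]]]'
```

```text
clock: 19.08
eef_pos: [574.1, 119.8, 107.1]
tcp_rot: [-3.141, 0.0, 2.876]
contact_force: [-2.1, -4.4, 13.8]
opening: 0.246
grasp_force: 41.7
clock: 19.42
eef_pos: [560.6, 123.5, 106.4]
tcp_rot: [-3.141, -0.001, 2.876]
contact_force: [-2.7, -2.7, 12.7]
opening: 0.247
grasp_force: 41.7
clock: 19.75
eef_pos: [549.2, 130.8, 106.0]
tcp_rot: [-3.141, -0.001, 2.876]
contact_force: [-4.3, -0.2, 14.1]
opening: 0.243
grasp_force: 41.8
clock: 20.08
eef_pos: [540.5, 141.3, 105.6]
tcp_rot: [3.142, -0.001, 2.876]
contact_force: [-3.6, -0.3, 12.0]
opening: 0.242
grasp_force: 41.8
```

```bash
python3 -m inch '[[[0.023,0.024,0.001,0,0,0],[0.043,0.052,0.0022,0,0,0],[0.043,0.052,0.0022,0,0,0],[0.043,0.052,0.0022,0,0,0]]]' 
python3 -m inch '[[[0.015,0.03,0.001,0,0,0],[0.026,0.062,0.0022,0,0,0],[0.026,0.062,0.0022,0,0,0],[0.026,0.062,0.0022,0,0,0]]]' 
python3 -m inch '[[[0.006,0.033,0.001,0,0,0],[0.006,0.067,0.0022,0,0,0],[0.006,0.067,0.0022,0,0,0],[0.006,0.067,0.0022,0,0,0]]]' 
python3 -m inch '[[[-0.005,0.033,0.001,0,0,0],[-0.014,0.066,0.0022,0,0,0],[-0.014,0.066,0.0022,0,0,0],[-0.014,0.066,0.0022,0,0,0]]]'
```

```text
clock: 20.42
eef_pos: [535.3, 153.9, 105.2]
tcp_rot: [3.141, -0.0, 2.876]
contact_force: [-2.8, 1.6, 10.9]
opening: 0.237
grasp_force: 41.6
clock: 20.75
eef_pos: [534.1, 167.6, 104.8]
tcp_rot: [3.14, 0.0, 2.876]
contact_force: [-0.9, 1.9, 9.8]
opening: 0.241
grasp_force: 41.5
clock: 21.08
eef_pos: [537.0, 181.1, 104.4]
tcp_rot: [3.14, 0.001, 2.876]
contact_force: [-0.1, 1.4, 8.4]
opening: 0.241
grasp_force: 41.3
clock: 21.42
eef_pos: [543.6, 192.8, 103.8]
tcp_rot: [3.14, 0.002, 2.876]
contact_force: [2.3, -0.0, 7.7]
opening: 0.241
grasp_force: 41.2
```

```bash
python3 -m inch '[[[-0.014,0.031,0.001,0,0,0],[-0.033,0.059,0.0024,0,0,0],[-0.033,0.059,0.0024,0,0,0],[-0.033,0.059,0.0024,0,0,0]]]' 
python3 -m inch '[[[-0.023,0.025,0.001,0,0,0],[-0.049,0.046,0.0024,0,0,0],[-0.049,0.046,0.0024,0,0,0],[-0.049,0.046,0.0024,0,0,0]]]'
```

```text
clock: 21.75
eef_pos: [553.1, 201.9, 103.3]
tcp_rot: [3.141, 0.002, 2.876]
contact_force: [2.7, -2.5, 6.6]
opening: 0.241
grasp_force: 41.3
clock: 22.08
eef_pos: [564.8, 207.8, 102.8]
tcp_rot: [3.142, 0.002, 2.876]
contact_force: [4.3, -3.3, 6.9]
opening: 0.241
grasp_force: 41.4
```

```bash
python3 -m inch '[[[-0.01,0.006,0,0,0,0],[-0.01,0.006,0,0,0,0],[-0.01,0.006,0,0,0,0],[-0.01,0.006,0,0,0,0],[-0.01,0.006,0,0,0,0],[-0.01,0.006,0,0,0,0]]]'
python3 - <<'E'
from h import *
f=r.grab_frame('scene')[:,:,::-1];cv2.imwrite('pics/f.png',cv2.resize(f[130:370,150:470],(800,600),interpolation=cv2.INTER_CUBIC))
s=r.sense();print(s['eef_pos'],s['contact_force'],s['qvel'])
E
```

```text
clock: 22.58
eef_pos: [566.4, 208.2, 102.8]
tcp_rot: [-3.141, 0.001, 2.876]
contact_force: [0.8, -4.4, 8.4]
opening: 0.241
grasp_force: 41.6
[566.33734495 208.22642668 102.78718652] [ 1.94074716 -4.1063079  10.01658625] [ 0.00012699 -0.00019118 -0.00104122 -0.00162637  0.00024298 -0.00068754]
```

View pics/f.png

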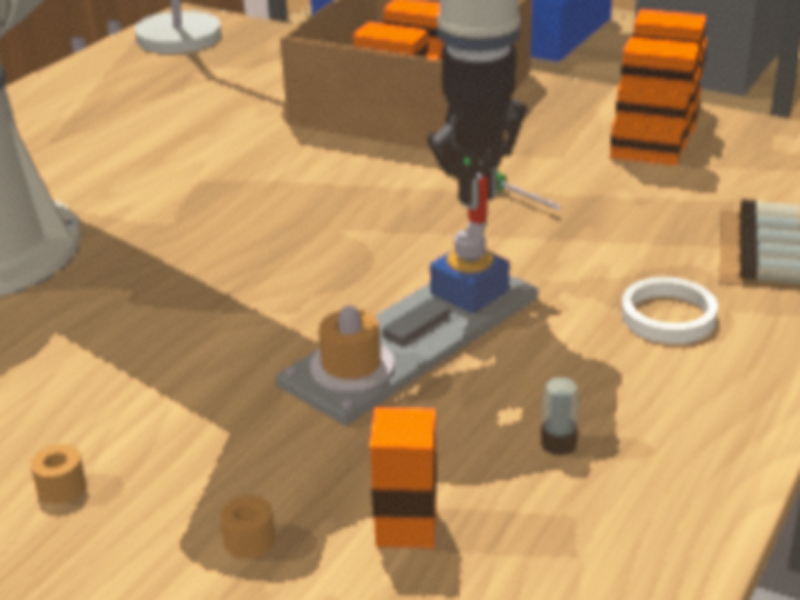

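The final view shows the roll flat on the turntable at crop (348,345). The red grip is held at (480,200) with the bolt sunk, and the bystanders haven't moved. I'm handing the job in.

```bash
python3 -c "from rig import r; print(r.sign_off())"
```

```text
the job is handed in; nothing more can be done
None
```

The job is handed in at about 23 s: the largest roll is seated flat on the spindle and released, and the bolt went down into its mouth and was wound about one full turn forward (it sank about 10 mm more), at rest with the red grip still held.

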